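Open the bench fume filter for a filter change

TASK

Open the bench fume filter so that its used carbon filter can be changed: press the green snap tab in until the blue cover springs free of its catch, then push the freed cover straight back off its seat onto the rear deck until the whole filter lies open. Use the fingers only and push, do not lift the cover; do not touch the used filter, and leave the spare filter, the timer and the bottle where they are.

Things in the scene. Friction and masses are not known exactly. Their poses are not given: they have to be found in the camera images.
- filter_unit: bench fume filter, a low grey housing fixed to the worktop, 222 (x) x 100 (y) mm. Origin: on the worktop, 41 mm from its far end. +x points from the raised console at its near end (x -181 to -136 mm) over the cover's seat (50 mm high) to the rear deck: the way the cover slides. Over the seat four black claws (59.5 mm high, in to y = +-37 mm) hold the cover's side edges down
- deck_end (a point): end of the cover's slide: the foot of the end stop at the far edge of the flat grey rear deck, unit x = +34 mm, y = 0, 50 mm above the worktop. The deck begins at unit x = -62 mm; end stop and side rails (inner faces at y = +-42.5 mm) stand 6.5 mm above it; no claws here. Axes as the unit's
- snap_tab (a joint): travel of the green snap tab straight down, m: 0 = out (it springs back), 0.007 = fully in. From 0.004 its tooth, seen in the cover's window, is clear and two sprung plungers kick the cover 12 to 16 mm along the unit's +x, past the tooth, in under 0.5 s; it then stays free when the tab is let go. Full travel takes 6 N of spring and up to 3 N of rubbing
- tab_top (a point): centre of the snap tab's flat top face, 26 x 26 mm, at unit x = -152 mm, y = 0. Out, it is 66 mm above the worktop and 8 mm above the console's floor round it. It is guarded: at y = +-25 mm, left and right of it, shoulders 70 mm high stand along the whole console, so the fingertips must go in between them (50 mm wide, open along x). Moves with the tab; axes as the unit's
- cover: loose blue louvred cover, plate 80 (x) x 82 (y) x 4 mm, about 120 g, with a push ridge. Origin: centre of its underside; axes as the unit's. Seated, it is at x = -94, y = 0, z = 50 mm in the unit's frame; the filter is wholly open when it has slid 72 mm (to x = -22 mm); the end stop stops it after 88 mm (x = -6 mm). 1.5 mm play at each side; level slide, friction under 1.5 N
- cover_ridge (a point): middle of the top edge of the ridge's near face (the face to push, it looks along the unit's -x). Ridge: 44 mm across the cover, 7 mm thick, 16 mm above the plate, top 70 mm above the worktop. Between console and ridge lie 50 mm of flat plate, 62 mm or more once the cover has sprung free. Moves with the cover; axes as the cover's
- old_filter: used carbon filter, 48 x 68 x 14 mm with a brown frame and dark honeycomb, fixed in the well under the cover (unit x -111 to -63 mm), its top 4 mm below the seat, 46 mm above the worktop. Origin: centre of its underside. Not to be touched
- spare_filter: bystander: new carbon filter of the same kind, 48 x 68 x 14 mm, lying loose on the worktop. Origin: centre of its underside
- lab_timer: bystander: white lab timer with three keys, 66 x 66 x 20 mm, loose. Origin: centre of its underside
- reagent_bottle: bystander: small white bottle with a blue cap, 43 mm across, 78 mm high, loose. Origin: centre of its underside
- microscope: fixed white and black microscope that stands to the right of and behind the unit, 0.42 m high; keep arm and hand clear of it. Origin: middle of its foot, on the worktop; foot and stage reach up to 150 mm from there, the stage's top is 165 mm above the worktop

How it is judged (in metres and radians):
On the way:
1. the snap tab is pressed in while the cover is still near its seat (it has not been slid more than 30 mm) (value of joint snap_tab above 0.004 m and x of cover in the frame of filter_unit below -0.064 m).
At the end, for the whole second after the job is handed in: the cover lies flat and at rest on the rear deck between the rails, at least 70 mm along from where it sat, so that the whole filter is open, and the snap tab has sprung back out (under 1.5 mm) (x of cover in the frame of filter_unit between -0.024 and -0.002 m and y of cover in the frame of filter_unit between -0.006 and 0.006 m and z of cover in the frame of filter_unit between 0.047 and 0.053 m and angle between cover's own z axis and vertical below 0.05 rad and linear speed of cover below 0.01 m/s and value of joint snap_tab below 0.0015 m); the robot touches nothing.
It fails at once if the cover is lifted (more than 8 mm above its slide) or tipped (more than 0.15 rad) (z of cover in the frame of filter_unit above 0.058 m or angle between cover's own z axis and vertical above 0.15 rad).
It fails at once if the arm or the hand behind the fingers leans on the unit or the cover (contact force between the arm and filter_unit above 2 N or contact force between the arm and cover above 2 N).
It fails at once if the used filter is touched (contact force between any of the fingers, the arm and old_filter above 0.3 N).
It fails at once if the spare filter, the timer or the bottle is moved more than 10 mm (distance of any of spare_filter, lab_timer, reagent_bottle from where it was at the start of the episode above 0.01 m).
It also fails if it takes over 38 s, if anything falls off the work surface, if the arm or the gripper's body presses on something with over 40 N, if the wrist force passes 120 N, or if a joint passes its speed limit or range.

ROBOT

A 7-joint arm with a two-finger parallel gripper is mounted at the origin on a cart in front of the work surface, level with it; the furniture and walls round the work are solid. World frame = base frame: x ahead of the robot, y to its left, z up, the work surface at z = 0. Lengths are in mm, angles in rad, forces in N, time in s.
With the tool pointing down it reaches from about 400 to 850 mm from the base axis. Payload 4.4 kg.
Tool frame: the origin (TCP) lies at the centre of the arm's flange, where the gripper is bolted on; the fingertips stand 199 mm ahead of it and the grasp point (between the pads) lies 180 mm ahead of it; z points along the fingers, y is the line along which they close (so a half turn about z gives the same grasp; the last joint's range is limited). The gripper opens to 94 mm and grips with 3 to 60 N. Pads are 16 mm wide; open, the fingers measure 119 mm over their backs; the gripper's body (75 mm by 177 mm) begins 78 mm behind the grasp point.
Start: joints at [-1.35, 0.628, 0.038, 1.517, -0.027, 0.996, -0.02], TCP at [183.856, 623.468, 404.678] pointing down, gripper open.
Joint ranges: [-3.06, 3.06], [-0.37, 2.12], [-1.25, 1.32], [0.18, 2.47], [-1.1, 4.24], [0.23, 1.98], [-2.94, 2.94]. Speed limits (rad/s): [2.57, 2.57, 3.14, 3.14, 3.14, 3.14, 3.14].

INTERFACE

Orientations are given as a unit quaternion [x, y, z, w].
In Python, from plant import read_state, grab_frame, finish_job gives the robot as it stands.
- The arm moves only by the tool play_rows, never from a script. Its arguments are lists of equal length, an entry for each row: "delta_pos": the shift along the tool's x, y, z in mm, a list of three; "rot": the turn, a rotation vector about the tool's x, y, z in rad, a list of three. In form: {"delta_pos": [[x, y, z], ...], "rot": [[rx, ry, rz], ...]}. A call has 1 to 12 rows; each row shifts and turns the commanded pose from where the row before left it, along the tool's axes as they then stand; what a row does not reach is not made up. A row lasts 1/10 s, in which the tool goes at most 50 mm and 8.59 degrees, less where a joint would pass 70% of its speed; a pose out of reach is approached as far as the arm can. A call with a gripper value outside its range is refused whole. "hand" is the closure, from -1 (fully open) to 1 (shut), set as the call begins (left out, the last holds). The fingers move at their own pace and stop on an object; "grip_force" is the grip in N (left out, the last holds). Time passes only in rows, so rows that do not move let the fingers close. It gives the time, the measured TCP pose, the force, the opening and the grip force at its end, in the units of the state.
- read_state(): the state, without advancing time (a new reading comes with each control period).
- grab_frame(name): name is "scene" or "top" or "wrist"; returns a dict with "frame" (420x560x3 uint8, blue, green, red), "K" (3x3 intrinsics, pixels), "T" (4x4, takes a point from camera to world coordinates); the wrist camera has in their place "hand_eye" (4x4, takes a point from camera to tool coordinates, whose origin is the TCP and whose axes are the flange's). Camera axes: x right, y up, looking along -z (the intrinsics and any distortion apply to the point x, -y, -z); pixel columns grow to the right and rows downward; lengths in mm; the calibration is good to about 2 mm. The wrist camera is an equidistant fisheye: a pixel r from the principal point sees the ray r / f radians off the axis. A picture is of the moment at which its call begins: read the wrist's pose just before it. There is no depth.
- finish_job(): hands the job in; it is judged then, once.
The state is a dict: "t": time; "qpos": joint angles; "joint_velocities": joint speeds; "effort": joint torques, N m; "ee_pos": TCP position; "ee_rot": TCP orientation; "force": force on the tool from outside, world axes, zero at the start; "wrist_torque": the same for the moment, N m; "gripper_width": finger opening in mm; "grip_force": force on a finger pad.
Only numpy, scipy, OpenCV 4.12 (cv2) and the standard library are available. Lean on these libraries where they do the work, as an engineer would, in place of code of your own. Each camera call takes 0.05 s, during which the arm holds its last target. There are 200 camera calls.

## Working session

There is one attempt and no reset: what is moved stays moved. The work goes in short steps, Python scripts to look and compute and a tool call to move; the robot and the scene stay as the last step left them, time stands still between calls to the robot, and variables do not carry over. Pictures are saved under pics/ and viewed, at most 10 in all, crops included, and the job is handed in when it is done.

Besides the shell and the picture viewer there is one more tool, called after "Request:" by a JSON object that holds its "op" and its "data". play_rows: Moves the arm, as the interface text tells. Its arguments: {"type":"object","properties":{"delta_pos":{"type":"array"},"rot":{"type":"array"},"hand":{"type":"number"},"grip_force":{"type":"number"}},"required":["delta_pos","rot"]}

```bash
mkdir -p pics; python3 - <<'E'
from plant import *
import cv2,numpy as np,pickle
s=read_state();print(s)
d={}
for n in("scene","top"):
    g=grab_frame(n);d[n]=g;cv2.imwrite(f"pics/{n}0.png",g["frame"]);print(n,np.round(g["K"],1).tolist(),np.round(g["T"],3).tolist())
    print([k for k in g])
pickle.dump(d,open("d.pkl","wb"))
E
```

```text
{'t': 0.0, 'qpos': array([-1.3497985 ,  0.62932053,  0.03845149,  1.51833921, -0.02698648,
        0.99630058, -0.019979  ]), 'joint_velocities': array([-0.00123083, -0.00074153,  0.000673  ,  0.00231643,  0.00103545,
        0.00061557, -0.00052537]), 'effort': array([-7.05812454e-04, -5.49727321e+01,  1.14339788e+00, -1.86633557e+01,
       -5.22118807e-02,  2.36787944e-02,  1.82630565e-04]), 'ee_pos': array([183.76639858, 623.18323643, 403.77976256]), 'ee_rot': array([ 1.42897362e-01,  9.89737081e-01, -9.17820279e-04, -1.12602665e-04]), 'force': array([0.45074521, 1.11568616, 0.29485534]), 'wrist_torque': array([-0.02445041,  0.01191664,  0.00493815]), 'grip_force': 0.0, 'gripper_width': 94.14462055421288}
scene [[423.2, 0.0, 281.4], [0.0, 423.2, 210.5], [0.0, 0.0, 1.0]] [[-0.985, -0.132, 0.112, 679.184], [0.172, -0.671, 0.722, 598.055], [-0.02, 0.73, 0.683, 699.092], [0.0, 0.0, 0.0, 1.0]]
['frame', 'K', 'T']
top [[418.7, 0.0, 279.7], [0.0, 418.7, 207.1], [0.0, 0.0, 1.0]] [[0.025, 0.99, -0.138, 394.056], [-1.0, 0.023, -0.017, -73.271], [-0.014, 0.139, 0.99, 1167.417], [0.0, 0.0, 0.0, 1.0]]
['frame', 'K', 'T']
```

View pics/scene0.png

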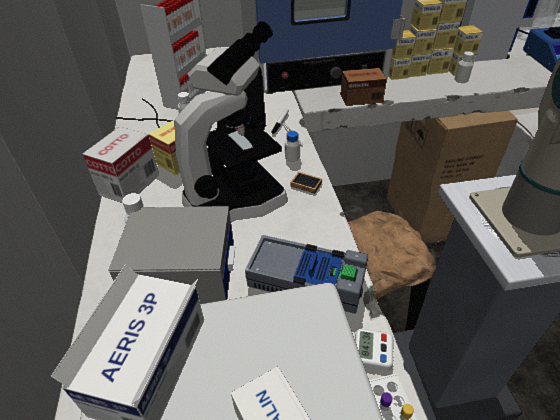

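View pics/top0.png

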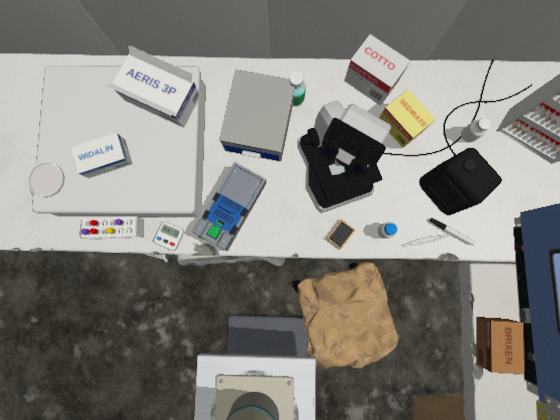

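The scene picture shows the unit with its green tab at about (348,271), the blue cover at (320,265) and the deck toward (275,255). In the top picture the tab is at (214,231) and the deck at (243,180). The timer is at (167,235), with a grey box and a large grey cabinet beside the unit.

```bash
cat > h.py <<'E'
import numpy as np,cv2
def ray(g,u,v):
    K=g["K"];d=np.array([(u-K[0,2])/K[0,0],-(v-K[1,2])/K[1,1],-1.]);T=g["T"]
    return T[:3,3],T[:3,:3]@d
def onz(g,p,z):
    o,d=ray(g,*p);return (o+d*(z-o[2])/d[2])
def proj(g,P):
    T=g["T"];c=T[:3,:3].T@(np.asarray(P,float)-T[:3,3]);K=g["K"]
    return K[0,0]*c[0]/-c[2]+K[0,2],K[1,1]*c[1]/c[2]+K[1,2]
def tri(g1,p1,g2,p2):
    o1,d1=ray(g1,*p1);o2,d2=ray(g2,*p2)
    a=np.linalg.lstsq(np.c_[d1,-d2],o2-o1,rcond=None)[0]
    A=o1+a[0]*d1;B=o2+a[1]*d2;return (A+B)/2,np.linalg.norm(A-B)
def mask(f,lo,hi):
    return cv2.inRange(cv2.cvtColor(f,cv2.COLOR_BGR2HSV),lo,hi)
E
python3 - <<'E'
from h import *;import pickle
d=pickle.load(open("d.pkl","rb"))
box={"scene":(240,225,375,310),"top":(185,155,275,255)}
for n,g in d.items():
    f=g["frame"];x0,y0,x1,y1=box[n]
    for c,lo,hi in(("green",(45,120,50),(80,255,255)),("blue",(100,120,40),(125,255,255))):
        m=mask(f,lo,hi);M=np.zeros_like(m);M[y0:y1,x0:x1]=m[y0:y1,x0:x1]
        cs=[k for k in cv2.findContours(M,cv2.RETR_EXTERNAL,cv2.CHAIN_APPROX_NONE)[0] if cv2.contourArea(k)>15]
        for k in cs:
            mm=cv2.moments(k);ce=(mm['m10']/mm['m00'],mm['m01']/mm['m00'])
            print(n,c,cv2.contourArea(k),np.round(ce,1),np.round(cv2.boxPoints(cv2.minAreaRect(k)),1).tolist(),"onz",np.round(onz(g,ce,66 if c=="green" else 56),1))
    s=4 if n=="scene" else 5
    cr=cv2.resize(f[y0:y1,x0:x1],None,fx=s,fy=s,interpolation=cv2.INTER_CUBIC);cv2.imwrite(f"pics/{n}_c.png",cr);print(cr.shape)
E
```

```text
scene green 179.0 [347.4 272.4] [[337.29998779296875, 276.79998779296875], [340.6000061035156, 263.3999938964844], [356.3999938964844, 267.3999938964844], [353.1000061035156, 280.79998779296875]] onz [482.7 121.7  66. ]
scene blue 1180.5 [318.2 267. ] [[292.70001220703125, 278.0], [301.70001220703125, 245.6999969482422], [342.6000061035156, 257.1000061035156], [333.70001220703125, 289.3999938964844]] onz [531.3  90.9  56. ]
(340, 540, 3)
top green 100.5 [214.  231.2] [[206.60000610351562, 233.39999389648438], [212.6999969482422, 223.1999969482422], [221.5, 228.5], [215.39999389648438, 238.60000610351562]] onz [479.8 117.7  66. ]
top blue 800.5 [224.8 212.8] [[204.60000610351562, 218.5], [218.89999389648438, 192.8000030517578], [245.3000030517578, 207.5], [231.0, 233.10000610351562]] onz [530.7  92.9  56. ]
top blue 34.5 [268.4 156.4] [[261.0, 155.0], [274.0, 155.0], [274.0, 159.0], [261.0, 159.0]] onz [688.4 -19.7  56. ]
(500, 450, 3)
```

View pics/scene_c.png

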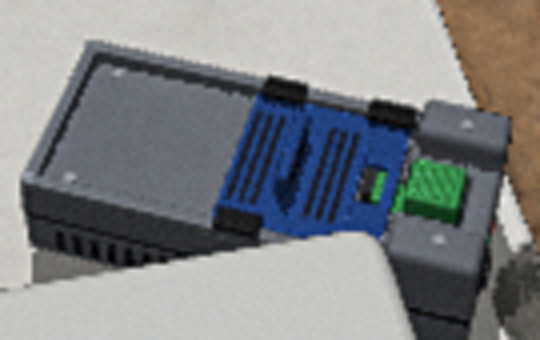

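View pics/top_c.png

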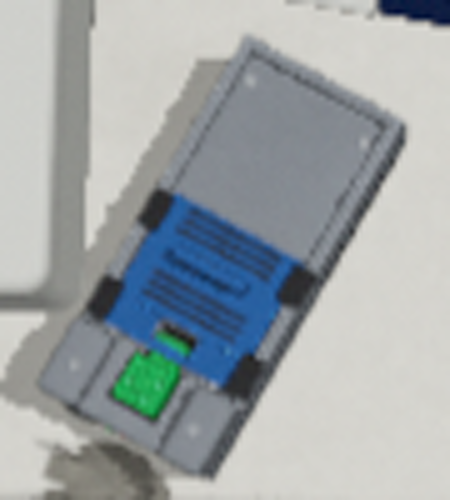

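The scene crop shows the shoulder dots at crop (440,240) and (467,123), the far rim corners at (90,42) and (22,183), the ridge near (292,165), and the cabinet corner at about (385,237). In the top crop the same points are: shoulder dots (73,363) and (193,430), far corners (250,37) and (405,128). Next I triangulate these and the neighbouring boxes.

```bash
python3 - <<'E'
from h import *;import pickle
from scipy.optimize import least_squares
d=pickle.load(open("d.pkl","rb"));S,T=d["scene"],d["top"]
s=lambda x,y:(240+(x-1.5)/4,225+(y-1.5)/4); t=lambda x,y:(185+(x-2)/5,155+(y-2)/5)
P={"farR":(s(90,42),t(405,128)),"farL":(s(22,183),t(250,37)),"shL":(s(440,240),t(73,363)),"shR":(s(467,123),t(193,430)),
"dkL":(s(68,177),t(250,80)),"dkR":(s(118,72),t(365,143)),"tab":(s(435,186),t(148,383)),"cabcorner":(s(388,238),t(75,300)),
"greybox":((118,268),(221,151)),"greybox2":((231,208),(291,77))}
for k,(a,b) in P.items():
    X,e=tri(S,a,T,b);print(k,np.round(X,1),round(e,1))
# fit unit pose x,y,yaw (+ small z) with known points
U={"farR":(41,-50,56.5),"farL":(41,50,56.5),"tab":(-152,0,66)}
def res(p):
    c,q=np.cos(p[2]),np.sin(p[2]);r=[]
    for k,u in U.items():
        w=np.array([p[0]+c*u[0]-q*u[1],p[1]+q*u[0]+c*u[1],u[2]])
        for g,px in zip((S,T),P[k]):r+=list(np.subtract(proj(g,w),px))
    return r
f=least_squares(res,[610,40,-.55]);print(f.x,np.round(f.fun,1))
c,q=np.cos(f.x[2]),np.sin(f.x[2])
for n,u in{"tab":(-152,0),"ridge":(-94,0),"deck":(34,0)}.items():print(n,np.round([f.x[0]+c*u[0]-q*u[1],f.x[1]+q*u[0]+c*u[1]],1))
for k,(a,b) in P.items():
    X,_=tri(S,a,T,b);v=X[:2]-f.x[:2];print(k,"unit",np.round([c*v[0]+q*v[1],-q*v[0]+c*v[1],X[2]],1))
E
```

```text
farR [624.5 -14.4  55.1] 4.3
farL [671.5  72.1  55.3] 1.0
shL [489.  155.8  74.2] 0.4
shR [455.8  91.   73.9] 1.2
dkL [648.5  71.3  53.4] 2.1
dkR [614.5   7.5  53.7] 1.3
tab [479.7 117.7  64.3] 0.6
cabcorner [517.8 155.8  83.9] 7.0
greybox [781.1 110.  138. ] 199.0
greybox2 [761.4 -42.7 185.1] 185.8
[ 6.12788003e+02  4.78340662e+01 -4.88468852e-01] [ 0.4 -0.6  0.6 -1.2 -0.3 -0.  -0.2 -0.6  0.7 -0.1 -0.7  0.5]
tab [478.6 119.2]
ridge [529.8  91.9]
deck [642.8  31.9]
farR unit [ 39.5 -49.5  55.1]
farL unit [40.4 49.  55.3]
shL unit [-159.9   37.2   74.2]
shR unit [-158.9  -35.6   73.9]
dkL unit [20.5 37.5 53.4]
dkR unit [ 20.4 -34.8  53.7]
tab unit [-150.3   -0.7   64.3]
cabcorner unit [-134.6   50.8   83.9]
greybox unit [119.4 133.9 138. ]
greybox2 unit [173.8 -10.2 185.1]
```

Request:
{"op": "play_rows", "data": {"delta_pos": [[0,0,0],[0,0,0],[-35,-22,0],[-35,-22,0],[-35,-22,0],[-35,-22,0],[-35,-22,0],[-35,-22,0],[-35,-22,0],[-35,-22,0],[-35,-22,0],[-35,-22,0]], "rot": [[0,0,0.1],[0,0,0.1],[0,0,0],[0,0,0],[0,0,0],[0,0,0],[0,0,0],[0,0,0],[0,0,0],[0,0,0],[0,0,0],[0,0,0]], "hand": 1}}

```text
t: 1.3
ee_pos: [390.7, 263.7, 404.6]
ee_rot: [0.241, 0.971, -0.0, -0.0]
force: [1.0, 0.3, 0.6]
gripper_width: 2.0
grip_force: 0.0
```

```bash
cat >> h.py <<'E'
from scipy.spatial.transform import Rotation as Ro
U0=np.array([612.8,47.8]);YAW=-0.488
def unit(p):
    c,q=np.cos(YAW),np.sin(YAW);v=np.asarray(p)[:2]-U0
    return np.array([c*v[0]+q*v[1],-q*v[0]+c*v[1],p[2]])
def where():
    from plant import read_state
    s=read_state();R=Ro.from_quat(s["ee_rot"]).as_matrix()
    tip=s["ee_pos"]+199*R[:,2]
    e=Ro.from_matrix(np.array([[-np.cos(YAW),-np.sin(YAW),0],[-np.sin(YAW),np.cos(YAW),0],[0,0,-1]]).T@R if 0 else R)
    yaw=np.arctan2(R[1,1],R[0,1])-np.pi/2-YAW
    print("t",round(s["t"],2),"tip unit",np.round(unit(tip),1),"yawerr",round(yaw,4),"tz",np.round(R[:,2],3),"F",np.round(s["force"],1),"w",round(s["gripper_width"],1))
    return s,R,tip
E
sed -i '/e=Ro/d' h.py
python3 - <<'E'
from h import *;import pickle
where()
d=pickle.load(open("d.pkl","rb"));S,T=d["scene"],d["top"]
for n,a,b in(("gb nearR",(230,208),(277,157)),("gb farR",(150,207),(293,80)),("gb nearL",(224,268),(222,143)),("cab near edge/right",(336,284),(200,212)),("cab farR",(196,302),(201,66))):
    X,e=tri(S,a,T,b);print(n,np.round(X,0),round(e,1),"unit",np.round(unit(X)))
E
```

```text
t 1.3 tip unit [-297.4   86.6  205.6] yawerr 0.0014 tz [-0. -0. -1.] F [1.  0.3 0.6] w 2.0
gb nearR [679. -46. 112.] 13.2 unit [102. -52. 112.]
gb farR [860. -79. 125.] 31.5 unit [278.   4. 125.]
gb nearL [709. 101. 106.] 0.6 unit [ 60.  92. 106.]
cab near edge/right [522. 156.  86.] 12.4 unit [-131.   53.   86.]
cab farR [817. 170. 169.] 139.6 unit [123. 203. 169.]
```

Request:
{"op": "play_rows", "data": {"delta_pos": [[-29,-17.3,0],[-29,-17.3,0],[-29,-17.3,0],[-29,-17.3,0],[-29,-17.4,0],[0,0,25],[0,0,25],[0,0,25],[0,0,25],[0,0,0],[0,0,0]], "rot": [[0,0,0],[0,0,0],[0,0,0],[0,0,0],[0,0,0],[0,0,0],[0,0,0],[0,0,0],[0,0,0],[0,0,0],[0,0,0]]}}

```text
t: 2.4
ee_pos: [477.9, 120.9, 304.7]
ee_rot: [0.241, 0.971, -0.0, -0.0]
force: [-0.1, 0.2, -0.2]
gripper_width: 0.5
grip_force: 0.0
```

```bash
python3 - <<'E'
from h import *;from plant import *
s,R,tip=where()
g=grab_frame("wrist");f=g["frame"];cv2.imwrite("pics/w1.png",f)
print(g["K"].round(1).tolist(),g["hand_eye"].round(3).tolist())
T=np.eye(4);T[:3,:3]=R;T[:3,3]=s["ee_pos"];T=T@g["hand_eye"]
def fray(u,v):
    K=g["K"];a=np.array([(u-K[0,2])/K[0,0],(v-K[1,2])/K[1,1]]);r=np.hypot(*a);k=np.sin(r)/r if r else 1
    return T[:3,3],T[:3,:3]@np.array([a[0]*k,-a[1]*k,-np.cos(r)])
m=mask(f,(45,120,50),(80,255,255))
for k in cv2.findContours(m,cv2.RETR_EXTERNAL,cv2.CHAIN_APPROX_NONE)[0]:
    if cv2.contourArea(k)<40:continue
    M=cv2.moments(k);c=(M['m10']/M['m00'],M['m01']/M['m00']);o,dd=fray(*c);X=o+dd*(66-o[2])/dd[2]
    print(cv2.contourArea(k),np.round(c,1),cv2.boundingRect(k),"unit",unit(X).round(1))
E
```

```text
t 2.4 tip unit [-153.5    1.1  105.7] yawerr 0.001 tz [-0.001 -0.    -1.   ] F [-0.1  0.2 -0.2] w 0.5
[[325.2, 0.0, 276.8], [0.0, 325.2, 205.7], [0.0, 0.0, 1.0]] [[0.001, 0.972, 0.234, 67.179], [1.0, -0.001, 0.0, -0.121], [0.001, 0.234, -0.972, 20.567], [0.0, 0.0, 0.0, 1.0]]
954.0 [275.3 218.9] (257, 205, 38, 41) unit [-1.589e+02 -1.000e-01  6.600e+01]
```

View pics/w1.png

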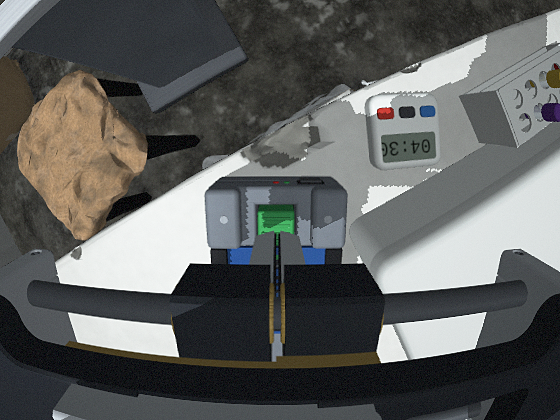

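The wrist view shows the tab at (275,219), centred between the shoulders, whose dots are at (224,217) and (328,217). The closed fingers sit just beyond the tab and are aligned laterally. Next I press.

Request:
{"op": "play_rows", "data": {"delta_pos": [[-1.5,-1.1,8],[0,0,9],[0,0,9],[0,0,9],[0,0,2],[0,0,2],[0,0,2],[0,0,2],[0,0,2],[0,0,0],[0,0,0]], "rot": [[0,0,0],[0,0,0],[0,0,0],[0,0,0],[0,0,0],[0,0,0],[0,0,0],[0,0,0],[0,0,0],[0,0,0],[0,0,0]]}}

```text
t: 3.55
ee_pos: [478.5, 119.2, 259.7]
ee_rot: [0.241, 0.971, -0.0, -0.0]
force: [-2.2, 0.3, 5.2]
gripper_width: 0.1
grip_force: 2.5
```

```bash
cat >> h.py <<'E'
def blue(n):
    from plant import grab_frame
    g=grab_frame("top");m=mask(g["frame"],(100,120,40),(125,255,255))
    M=np.zeros_like(m);M[165:255,185:262]=m[165:255,185:262]
    M[:, :]=M;q=cv2.moments(M,True);c=(q['m10']/q['m00'],q['m01']/q['m00'])
    print("blue px",q['m00'],np.round(c,1),"unit",unit(onz(g,c,56)).round(1));cv2.imwrite(f"pics/{n}.png",g["frame"]);return g
E
python3 - <<'E'
from h import *
where();blue("t1")
E
```

```text
t 3.55 tip unit [-152.3    0.    60.7] yawerr 0.0013 tz [-0.001 -0.    -1.   ] F [-2.2  0.3  5.2] w 0.1
blue px 785.0 [228.  208.2] unit [-78.7   0.1  56. ]
```

Request:
{"op": "play_rows", "data": {"delta_pos": [[0,0,-10],[0,0,-20],[0,0,0],[-20,0,0],[-22,0,0],[-10,0,0],[0,0,0],[0,0,0]], "rot": [[0,0,0],[0,0,0],[0,0,0],[0,0,0],[0,0,0],[0,0,0],[0,0,0],[0,0,0]]}}

```text
t: 4.4
ee_pos: [524.0, 95.2, 289.3]
ee_rot: [0.241, 0.971, -0.0, -0.001]
force: [-0.4, 0.3, 0.4]
gripper_width: 0.4
grip_force: 0.0
```

```bash
python3 - <<'E'
from h import *;from plant import *
where();g=blue("t2")
S=grab_frame("scene");cv2.imwrite("pics/s2.png",cv2.resize(S["frame"][215:315,235:385],None,fx=4,fy=4,interpolation=cv2.INTER_CUBIC))
E
```

```text
t 4.4 tip unit [-1.009e+02  1.000e-01  9.030e+01] yawerr 0.0012 tz [-0.001  0.    -1.   ] F [-0.4  0.3  0.4] w 0.4
blue px 141.0 [236.4 201. ] unit [-50.8  -9.8  56. ]
```

View pics/s2.png

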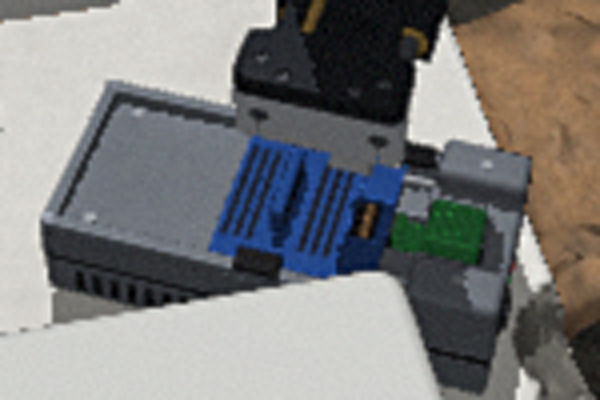

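The scene crop shows the cover sprung free: its window now shows the brown frame at (367,218), and the green tab is out at (455,230). I'll check where the fingertip projects before descending, because the grey finger block at (320,130) looks wide.

```bash
python3 - <<'E'
from h import *;import pickle
S=pickle.load(open("d.pkl","rb"))["scene"]
c,q=np.cos(YAW),np.sin(YAW)
def W(x,y,z): return [U0[0]+c*x-q*y,U0[1]+q*x+c*y,z]
for n,p in dict(tipA=(-109,12,90),tipB=(-93,12,90),bodA=(-138,88,187),bodB=(-63,88,187),bodC=(-63,-88,187),bodN=(-138,-88,187),f150A=(-109,12,150),ridge=(-70,0,70)).items():
    u,v=proj(S,W(*p));print(n,round((u-235)*4),round((v-215)*4))
E
```

```text
tipA 364 189
tipB 331 181
bodA 404 189
bodB 220 147
bodC 330 -122
bodN 488 -92
f150A 371 101
ridge 289 179
```

The body's +y end accounts for that grey block, so the fingertips are hidden behind it and the geometry is consistent. Next I descend behind the ridge and start the push.

Request:
{"op": "play_rows", "data": {"delta_pos": [[0,0,10],[0,0,10],[0,0,7],[0,0,3],[0,0,0],[-5,0,0],[-5,0,0],[-5,0,0],[-5,0,0],[-4,0,0],[-4,0,0],[0,0,0]], "rot": [[0,0,0],[0,0,0],[0,0,0],[0,0,0],[0,0,0],[0,0,0],[0,0,0],[0,0,0],[0,0,0],[0,0,0],[0,0,0],[0,0,0]]}}

```text
t: 5.7
ee_pos: [550.0, 81.4, 259.7]
ee_rot: [0.241, 0.97, 0.0, 0.001]
force: [0.2, -0.1, -0.4]
gripper_width: 0.7
grip_force: 0.0
```

```bash
python3 - <<'E'
from h import *;from plant import *
where()
S=grab_frame("scene");cv2.imwrite("pics/s3.png",cv2.resize(S["frame"][215:315,235:385],None,fx=4,fy=4,interpolation=cv2.INTER_CUBIC))
E
```

```text
t 5.7 tip unit [-71.    0.3  60.7] yawerr 0.0007 tz [ 0.001 -0.    -1.   ] F [ 0.2 -0.1 -0.4] w 0.7
```

View pics/s3.png

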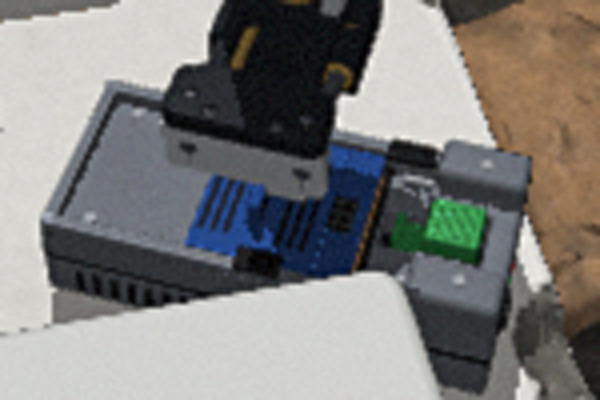

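The crop shows the cover has moved further: its near edge is now at about (370,240) and the brown filter edge is visible. The push is working with low force, so I continue.

Request:
{"op": "play_rows", "data": {"delta_pos": [[-5,0,0],[-5,0,0],[-5,0,0],[-5,0,0],[-5,0,0],[-5,0,0],[-5,0,0],[-5,0,0],[-5,0,0],[-5,0,0],[-4,0,0],[0,0,0]], "rot": [[0,0,0],[0,0,0],[0,0,0],[0,0,0],[0,0,0],[0,0,0],[0,0,0],[0,0,0],[0,0,0],[0,0,0],[0,0,0],[0,0,0]]}}

```text
t: 6.95
ee_pos: [597.8, 56.1, 259.7]
ee_rot: [0.241, 0.97, -0.0, 0.0]
force: [-0.3, -0.3, 0.4]
gripper_width: 0.3
grip_force: 0.0
```

```bash
python3 - <<'E'
from h import *;from plant import *
where()
S=grab_frame("scene");cv2.imwrite("pics/s4.png",cv2.resize(S["frame"][215:315,235:385],None,fx=4,fy=4,interpolation=cv2.INTER_CUBIC))
E
```

```text
t 6.95 tip unit [-17.    0.3  60.7] yawerr 0.0006 tz [ 0.001 -0.    -1.   ] F [-0.3 -0.3  0.4] w 0.3
```

View pics/s4.png

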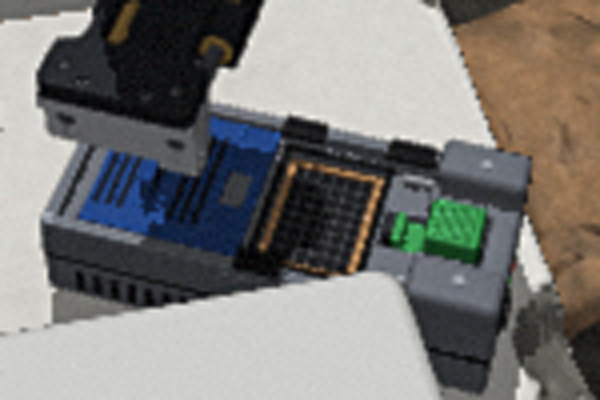

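The crop shows the filter fully uncovered (about 260–385, 160–270), with the cover on the deck and its near edge running from (282,130) to (238,255). I measure that edge numerically.

```bash
python3 - <<'E'
from h import *;from plant import *
S=grab_frame("scene")
f=S["frame"];m=mask(f,(100,120,40),(125,255,255));M=np.zeros_like(m);M[240:285,240:315]=m[240:285,240:315]
v,u=np.nonzero(M);P=np.array([unit(onz(S,(a,b),54)) for a,b in zip(u,v)])
for y0 in range(-30,40,10):
    k=(abs(P[:,1]-y0)<4);x=P[k,0]
    if k.sum()>3:print(y0,k.sum(),"near",x.min().round(1),"far",x.max().round(1))
E
```

```text
-30 49 near -54.1 far -20.8
-20 41 near -53.2 far -24.0
-10 32 near -54.2 far -24.1
0 73 near -54.0 far 25.4
10 93 near -54.2 far 25.7
20 110 near -53.3 far 25.9
30 132 near -53.6 far 26.0
```

The cover is at unit x ≈ -14 mm, in the middle of the window. I back off and lift clear.

Request:
{"op": "play_rows", "data": {"delta_pos": [[4,0,0],[8,0,0],[0,0,-10],[0,0,-30],[0,0,-40],[0,0,-40],[30,0,-20],[40,0,0],[40,0,0],[40,0,0],[0,0,0],[0,0,0]], "rot": [[0,0,0],[0,0,0],[0,0,0],[0,0,0],[0,0,0],[0,0,0],[0,0,0],[0,0,0],[0,0,0],[0,0,0],[0,0,0],[0,0,0]]}}

```text
t: 8.25
ee_pos: [453.7, 132.8, 400.7]
ee_rot: [0.24, 0.971, 0.001, 0.001]
force: [0.8, 1.6, -0.4]
gripper_width: 0.5
grip_force: 0.0
```

```bash
python3 - <<'E'
from h import *;from plant import *
where()
S=grab_frame("scene")
f=S["frame"];m=mask(f,(100,120,40),(125,255,255));M=np.zeros_like(m);M[235:285,240:315]=m[235:285,240:315]
v,u=np.nonzero(M);P=np.array([unit(onz(S,(a,b),54)) for a,b in zip(u,v)])
for y0 in range(-30,40,10):
    x=P[abs(P[:,1]-y0)<4,0];print(y0,len(x),"near",x.min().round(1),"far",x.max().round(1))
m=mask(f,(45,120,50),(80,255,255))
for k in cv2.findContours(m,cv2.RETR_EXTERNAL,cv2.CHAIN_APPROX_NONE)[0]:
    if cv2.contourArea(k)>15:
        q=cv2.moments(k);c=(q['m10']/q['m00'],q['m01']/q['m00']);print("green",cv2.contourArea(k),np.round(c,1))
cv2.imwrite("pics/s5.png",f)
E
```

```text
t 8.25 tip unit [-180.2    0.8  201.7] yawerr 0.0031 tz [ 0.002  0.001 -1.   ] F [ 0.8  1.6 -0.4] w 0.5
-30 111 near -54.1 far 25.8
-20 104 near -53.9 far 26.1
-10 89 near -53.4 far 26.3
0 88 near -54.0 far 25.4
10 98 near -54.2 far 25.7
20 117 near -54.0 far 25.9
30 133 near -53.6 far 26.0
green 217.5 [345.4 272.5]
```

View pics/s5.png

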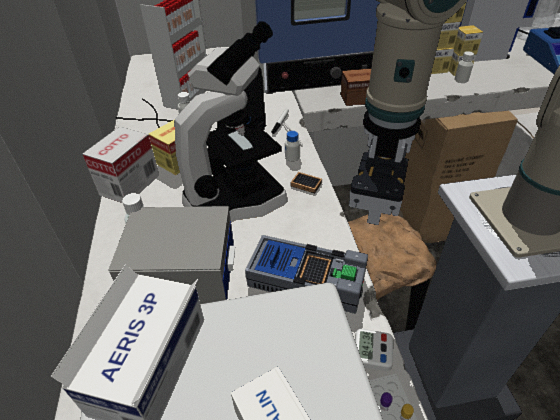

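The picture shows the cover square on the rear deck around (280,257), the filter open at (318,268) and the tab out at (347,271). The arm is clear, and the timer, bottle and spare filter look unmoved. I hand in the job.

```bash
python3 -c "
from plant import *
print(finish_job())"
```

```text
the job is handed in; nothing more can be done
None
```

I pressed the snap tab, which freed the cover, then pushed the cover about 80 mm back onto the rear deck (measured at unit x ≈ -14 mm) so the whole filter lies open; the tab looks sprung back and the arm is clear, and I handed the job in at about 8 s, though the hand-in returned no verdict.

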